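# Stack the notions pots in their dock

## Task

Put the notions pots back together as a tower in the steel dock: the blue pot first, at the bottom, then the green, the orange and the pink one on top of one another in that order, one at a time and each upright and fully seated in the rim below it, and last the yellow cap on the pink pot. Leave the grey pot standing where it is. Let go of everything at the end, with the tower standing still.

Things in the scene. Friction and masses are not known exactly. Their poses are not given: they have to be found in the camera images.
- blue_mid (a point): Dark blue round pot standing upright, 56 mm across, 52 mm high over all, 0.12 kg. Lowest 6 mm: a tapered foot, 40 to 45 mm across. Top: a raised rim, 50 mm across inside, 3 mm thick, 7 mm deep. A foot drops into the rim below until shoulder meets rim, so stacked pots rise in 46 mm steps. The point is on its axis half-way up, 26 mm above its lowest face; z is up
- green_mid (a point): Green round pot standing upright, 56 mm across, 52 mm high over all, 0.12 kg. Lowest 6 mm: a tapered foot, 40 to 45 mm across. Top: a raised rim, 50 mm across inside, 3 mm thick, 7 mm deep. A foot drops into the rim below until shoulder meets rim, so stacked pots rise in 46 mm steps. The point is on its axis half-way up, 26 mm above its lowest face; z is up
- orange_mid (a point): Orange round pot standing upright, 56 mm across, 52 mm high over all, 0.12 kg. Lowest 6 mm: a tapered foot, 40 to 45 mm across. Top: a raised rim, 50 mm across inside, 3 mm thick, 7 mm deep. A foot drops into the rim below until shoulder meets rim, so stacked pots rise in 46 mm steps. The point is on its axis half-way up, 26 mm above its lowest face; z is up
- pink_mid (a point): Pink round pot standing upright, 56 mm across, 52 mm high over all, 0.12 kg. Lowest 6 mm: a tapered foot, 40 to 45 mm across. Top: a raised rim, 50 mm across inside, 3 mm thick, 7 mm deep. A foot drops into the rim below until shoulder meets rim, so stacked pots rise in 46 mm steps. The point is on its axis half-way up, 26 mm above its lowest face; z is up
- cap_mid (a point): Yellow cap, upright, 56 mm high over all, 0.08 kg: a 6 mm foot like that of the pots, a disc 56 mm across and 8 mm thick, then an upright handle 24 mm across and 42 mm long on the axis. The point is near the middle of the handle, 37 mm above the lowest face and 23 mm above the disc; grip here; z is up. Seated on a pot, it is 57 mm above that pot's point
- dock: Round steel dock fixed to the table: a disc 90 mm across, 10 mm high, with a dark raised rim in its middle, 56 mm across outside, 50 mm inside; rim top 20 mm and rim floor 13 mm above the table. It takes the foot of a pot, whose point is then 40 mm above the table. Origin on the axis at the table surface; z up
- grey_mid (a point): Charcoal grey pot, same shape and size as the others, in use: it stays where it is. The point is on its axis half-way up, 26 mm above its lowest face; z is up. (Small loose sewing things, all under 40 mm high, lie among the pots)
Things that resemble listed ones, but are neither listed nor needed, are in the scene too. Of the things that look like the part that bears pink_mid, the largest one is meant.

How it is judged:
On the way, in this order (a step that is already met when the one before it is completed fails the run):
1. the blue pot in the dock, seated fully, upright and let go (horizontal distance between blue_mid and dock below 0.006 m and z of blue_mid in the frame of dock between 0.036 and 0.044 m and angle between blue_mid's own z axis and vertical below 0.06 rad and contact force between the fingers and blue below 0.1 N and linear speed of blue below 0.02 m/s), for 0.2 s.
2. the green pot on the blue, seated fully, upright and let go (horizontal distance between green_mid and blue_mid below 0.006 m and z of green_mid in the frame of dock between 0.082 and 0.09 m and angle between green_mid's own z axis and vertical below 0.06 rad and contact force between the fingers and green below 0.1 N and linear speed of green below 0.02 m/s), for 0.2 s.
3. the orange pot on the green, seated fully, upright and let go (horizontal distance between orange_mid and green_mid below 0.006 m and z of orange_mid in the frame of dock between 0.128 and 0.136 m and angle between orange_mid's own z axis and vertical below 0.06 rad and contact force between the fingers and orange below 0.1 N and linear speed of orange below 0.02 m/s), for 0.2 s.
4. the pink pot on the orange, seated fully, upright and let go (horizontal distance between pink_mid and orange_mid below 0.006 m and z of pink_mid in the frame of dock between 0.174 and 0.182 m and angle between pink_mid's own z axis and vertical below 0.06 rad and contact force between the fingers and pink below 0.1 N and linear speed of pink below 0.02 m/s), for 0.2 s.
5. the yellow cap on the pink pot, seated fully, upright and let go (horizontal distance between cap_mid and pink_mid below 0.006 m and z of cap_mid in the frame of dock between 0.231 and 0.239 m and angle between cap_mid's own z axis and vertical below 0.06 rad and contact force between the fingers and cap below 0.1 N and linear speed of cap below 0.02 m/s), for 0.2 s.
At the end, for the whole second after the job is handed in: In the dock, from the bottom: blue, green, orange, pink pot and yellow cap, each within 6 mm sideways of the one below and within 4 mm of its fully seated height, tilted less than 0.06 rad, still (under 0.02 m/s) and let go; the grey pot within 15 mm of where it stood and upright (all of step 1 and all of step 2 and all of step 3 and all of step 4 and all of step 5 and distance of grey_mid from where it was at the start of the episode below 0.015 m and angle between grey_mid's own z axis and vertical below 0.1 rad); the robot touches nothing.
It fails at once if the grey pot is moved by more than 15 mm or tipped (not (distance of grey_mid from where it was at the start of the episode below 0.015 m and angle between grey_mid's own z axis and vertical below 0.1 rad)).
It also fails if it takes over 125 s, if anything falls off the work surface, if the arm or the gripper's body presses on something with over 40 N, if the wrist force passes 120 N, or if a joint passes its speed limit or range.

## Robot

A 6-joint arm with a two-finger parallel gripper is mounted at the origin on the work surface. World frame = base frame: x ahead of the robot, y to its left, z up, the work surface at z = 0. Lengths are in m, angles in rad, forces in N, time in s.
With the tool pointing down it reaches from about 0.25 to 0.725 m from the base axis. Payload 4 kg.
Tool frame: the origin (TCP) lies midway between the tips of the shut fingers; the grasp point (between the pads) lies bot.tcp_to_grasp behind it (bot.tcp_to_grasp is the distance from the TCP to the grasp point, in m); z points along the fingers, y is the line along which they close (so a half turn about z gives the same grasp; the last joint's range is limited). The gripper opens to 85 mm and grips with 20 to 120 N. Pads are 22 mm wide; open, the fingers measure 114 mm over their backs; the gripper's body (76 mm by 85 mm) begins 54 mm behind the grasp point. The pads swing forward as they close: fully open they stand 13 mm farther back than shut.
Start: joints at [1.172, 0.241, 0.005, 1.335, 0, 1.571], TCP at [0.194, 0.461, 0.231] pointing down, gripper open.
Joint ranges: [-2.72, 2.72], [-1.05, 1.87], [-1.09, 1.28], [-1.99, 2.15], [-1.42, 1.44], [-3.14, 3.14]. Speed limits (rad/s): [2.79, 2.79, 3.14, 3.14, 3.14, 3.14].

## Interface

Orientations are given as a unit quaternion [x, y, z, w].
In Python, from workcell import readout, camera, bot gives the robot as it stands. The module is installed in compiled form; this text tells all that it offers.
- The arm moves only by the tool jog_arm, never from a script. Its argument "motion" is a list of rows, each an object of numbers: "x", "y", "z": the shift along the tool's x, y, z in mm; "spin": the turn about the tool's z in degrees; "fingers": the closure, from -1 (fully open) to 1 (shut). A call has 1 to 8 rows; each row is the pose to reach, as a shift and turn from the pose commanded when the call began, along the tool's axes at that moment; what a row does not reach only later rows make up. A row lasts 1/8 s, in which the tool goes at most 62.5 mm and 10.7 degrees, less where a joint would pass 70% of its speed; a pose out of reach is approached as far as the arm can. A call with a gripper value outside its range is refused whole. The fingers move at their own pace and stop on an object; the grip force is fixed at half the most. Time passes only in rows, so rows that repeat a pose let the fingers close. It gives the time, the measured TCP pose, the force, the opening and the grip force at its end, in the units of the state.
- readout.get_obs(): the state, without advancing time (a new reading comes with each control period).
- camera(name): name is "scene" or "side" or "wrist"; returns a dict with "pixels" (384x512x3 uint8, red, green, blue), "K" (3x3 intrinsics, pixels), "rvec" (rotation vector, rad) and "tvec" (3), from world to camera coordinates, as OpenCV has them. Camera axes: x right, y down, z forward; pixel columns grow to the right and rows downward; lengths in m; the calibration is good to about 2 mm. A picture is of the moment at which its call begins. There is no depth.
- bot.job_done(): hands the job in; it is judged then, once.
The state is a dict: "clock": time; "joint_pos": joint angles; "joint_vel": joint speeds; "tau": joint torques, N m; "eef_pos": TCP position; "tool_rot": TCP orientation; "ft_force": force on the tool from outside, world axes, zero at the start; "ft_torque": the same for the moment, N m; "grip_width": finger opening in m; "grasp_force": force on a finger pad.
Only numpy, scipy, OpenCV 4.12 (cv2) and the standard library are available. Lean on these libraries where they do the work, as an engineer would, in place of code of your own. Each camera call takes 0.05 s, during which the arm holds its last target. There are 200 camera calls.

## Working session

There is one attempt and no reset: what is moved stays moved. The work goes in short steps, Python scripts to look and compute and a tool call to move; the robot and the scene stay as the last step left them, time stands still between calls to the robot, and variables do not carry over. Pictures are saved under pics/ and viewed, at most 14 in all, crops included, and the job is handed in when it is done.

Besides the shell and the picture viewer there is one more tool, called after "Call:" as name(argument=value, ...) on one line, values as JSON. jog_arm: Moves the arm, as the interface text tells. Its arguments: {"type":"object","properties":{"motion":{"type":"array"}},"required":["motion"]}

```bash
mkdir -p pics; cat > h.py <<'E'
import numpy as np, cv2, pickle
from workcell import readout, camera, bot
def snap(n,f):
    c=camera(n); cv2.imwrite('pics/'+f+'.png',c['pixels'][:,:,::-1]); pickle.dump(c,open('pics/'+f+'.pkl','wb')); return c
def load(f): return pickle.load(open('pics/'+f+'.pkl','rb'))
def w(c,u,v,z):
    R=cv2.Rodrigues(np.array(c['rvec'],float))[0]; t=np.array(c['tvec'],float).ravel()
    d=R.T@np.linalg.solve(c['K'],[u,v,1.]); o=-R.T@t
    return o+d*(z-o[2])/d[2]
def px(c,p):
    return cv2.projectPoints(np.array([p],float),np.array(c['rvec'],float),np.array(c['tvec'],float),c['K'],None)[0].ravel()
E
python3 - <<'E'
from h import *
print(readout.get_obs(), bot.tcp_to_grasp)
a=snap('scene','s0')['pixels'];b=snap('side','d0')['pixels'];c=snap('wrist','w0')
for n in('s0','d0','w0'):
    k=load(n);R=cv2.Rodrigues(np.array(k['rvec'],float))[0];print(n,-R.T@np.array(k['tvec']).ravel(),R[2],k['K'][0,0])
E
```

```text
{'clock': 0.0, 'joint_pos': array([ 1.17201877e+00,  2.41354941e-01,  3.70036868e-03,  1.33519669e+00,
       -1.47924547e-05,  1.57076287e+00]), 'joint_vel': array([ 1.73559992e-03,  1.60638945e-03, -1.42777765e-03,  2.75666824e-04,
       -7.60558214e-05,  1.08294451e-04]), 'tau': array([ 5.59556265e-04, -3.72319365e+01,  2.52406847e+01,  1.70147710e-02,
       -6.18332274e-05, -6.38322973e-06]), 'eef_pos': array([0.19390084, 0.46017464, 0.23043284]), 'tool_rot': array([ 1.98053748e-01,  9.80190623e-01, -1.00857215e-03, -1.96277797e-04]), 'ft_force': array([0.38018186, 0.37716487, 0.00460975]), 'ft_torque': array([ 0.00027944, -0.01769143,  0.02936756]), 'grasp_force': 0.0, 'grip_width': 0.08532557854075541} 0.0187
s0 [ 1.070278   -0.19167618  0.75501225] [-0.58815707  0.20350262 -0.78272469] 401.9798513220786
d0 [ 0.14932117 -0.44898691  0.49623388] [ 0.50556383  0.60456185 -0.61555681] 363.97958384644835
w0 [0.12104298 0.49074003 0.37223485] [ 0.28628709 -0.12286827 -0.95023318] 329.652849091379
```

View pics/s0.png

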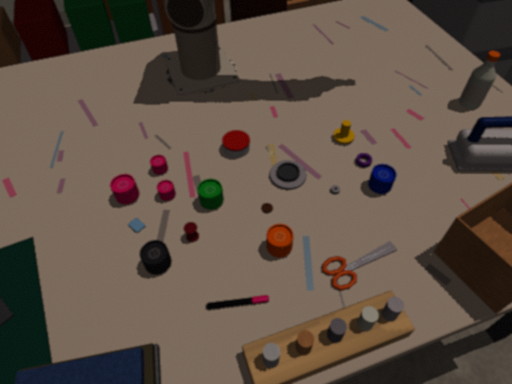

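View pics/d0.png

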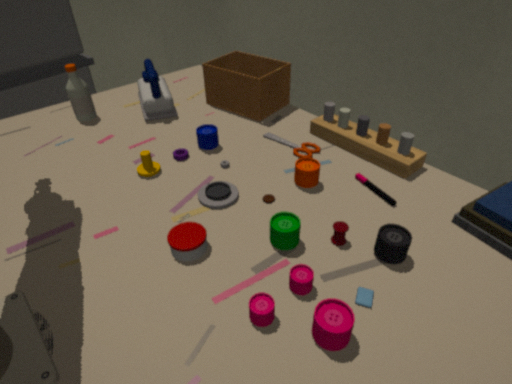

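The largest pink pot is at scene (124,189) and side (332,325). The small pink ones at scene (158,164) and (166,190) are decoys. Next I'll fit cylinders to the colour silhouettes in both views.

```bash
cat >> h.py <<'E'
from scipy.optimize import least_squares
def blob(im,h0,h1,seed,smin=110,vmin=40,dark=False):
    hsv=cv2.cvtColor(im,cv2.COLOR_RGB2HSV).astype(int);H,S,V=hsv[...,0],hsv[...,1],hsv[...,2]
    m=((H>=h0)&(H<=h1)&(S>smin)&(V>vmin)) if not dark else (V<60)
    m=cv2.morphologyEx(m.astype(np.uint8),cv2.MORPH_OPEN,np.ones((3,3)))
    n,l,st,_=cv2.connectedComponentsWithStats(m); 
    k=l[seed[1],seed[0]]
    if k==0:
        ys,xs=np.nonzero(l);i=np.argmin((xs-seed[0])**2+(ys-seed[1])**2);k=l[ys[i],xs[i]]
    p=np.argwhere(l==k)[:,::-1].astype(np.float32)
    return p
def box(p): return np.r_[p.min(0)-.5,p.max(0)+.5]
def cyl(c,x,y,z0,prof):
    a=np.linspace(0,2*np.pi,48,endpoint=False)
    P=np.concatenate([np.c_[x+r*np.cos(a),y+r*np.sin(a),0*a+z0+z] for z,r in prof])
    q=cv2.projectPoints(P,np.array(c['rvec'],float),np.array(c['tvec'],float),c['K'],None)[0][:,0]
    return np.r_[q.min(0),q.max(0)]
POT=[(0,.02),(.006,.0225),(.006,.028),(.052,.028)]
CAP=[(0,.02),(.006,.0225),(.006,.028),(.014,.028),(.014,.012),(.056,.012)]
def fit(obs,prof,x0,z0=0):
    f=lambda p:np.concatenate([cyl(c,p[0],p[1],z0,prof)-b for c,b in obs])
    s=least_squares(f,x0,loss='soft_l1');return s.x,f(s.x).round(1)
E
python3 - <<'E'
from h import *
s=load('s0');d=load('d0')
print('tcp px',px(s,[.194,.461,.231]),px(d,[.194,.461,.231]))
T={'blue':((105,130),(382,178),(207,138)),'green':((45,80),(210,195),(285,232)),'orange':((4,14),(280,242),(308,174)),'pink':((160,175),(124,189),(332,325)),'cap':((20,35),(344,133),(148,165)),'grey':(None,(155,258),(393,245))}
for n,(h,a,b) in T.items():
    o=[]
    for c,q in((s,a),(d,b)):
        p=blob(c['pixels'],*(h or(0,0)),q,dark=h is None); o.append((c,box(p)))
    g=w(s,*a,.026)[:2]
    pr=CAP if n=='cap' else POT
    print(n,g.round(3),[fit(x,pr,g)[0].round(4) for x in(o,o[:1],o[1:])],fit(o,pr,g)[1])
print('dock',w(s,288,172,.02),w(d,218,191,.02))
for n,c,r in(('s',s,(80,130,420,290)),('d',d,(120,110,420,360))):
    x0,y0,x1,y1=r;i=c['pixels'][y0:y1,x0:x1,::-1];i=np.clip(i.astype(float)*1.6,0,255).astype('u1')
    cv2.imwrite(f'pics/c{n}.png',cv2.resize(i,None,fx=2.35,fy=2.35,interpolation=2))
E
```

```text
tcp px [379.19059867   0.52957293] [-18.84085042  81.79384982]
blue [0.595 0.285] [array([0.5981, 0.2814]), array([0.5743, 0.2991]), array([0.5976, 0.2788])] [-4.1 -1.6  0.9 11.3 -1.4 -1.2  0.7  0.1]
green [ 0.504 -0.109] [array([ 0.4999, -0.1092]), array([ 0.4774, -0.1022]), array([ 0.5002, -0.1095])] [-1.5 -1.3  1.  10.3 -0.8 -0.2  0.4  0.1]
orange [ 0.674 -0.005] [array([ 0.6703, -0.0053]), array([ 0.6709, -0.0059]), array([ 0.6709, -0.0038])] [ 0.4 -0.  -0.1 -0.5  0.6 14.8  0.1 -1.2]
pink [ 0.417 -0.292] [array([ 0.4177, -0.2913]), array([ 0.4186, -0.2908]), array([ 0.4175, -0.2913])] [-1.7 -0.9  1.3  0.3 -0.8 -1.   0.8  0.5]
cap [0.428 0.272] [array([0.4223, 0.2757]), array([0.423, 0.276]), array([0.4219, 0.275 ])] [-1.2 -1.2  0.7  0.7 -0.2 -0.4  0.2 -0.1]
grey [ 0.621 -0.259] [array([ 0.6208, -0.2595]), array([ 0.6229, -0.2598]), array([ 0.6183, -0.2586])] [ 0.2 -0.1 -0.3 -1.6 -0.4 -0.7  2.6 -0.3]
dock [0.49666775 0.08698057 0.02      ] [0.48666138 0.07968775 0.02      ]
```

View pics/cs.png

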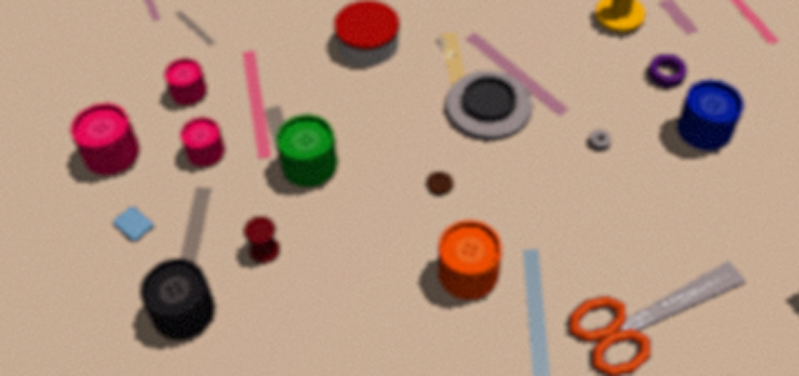

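View pics/cd.png

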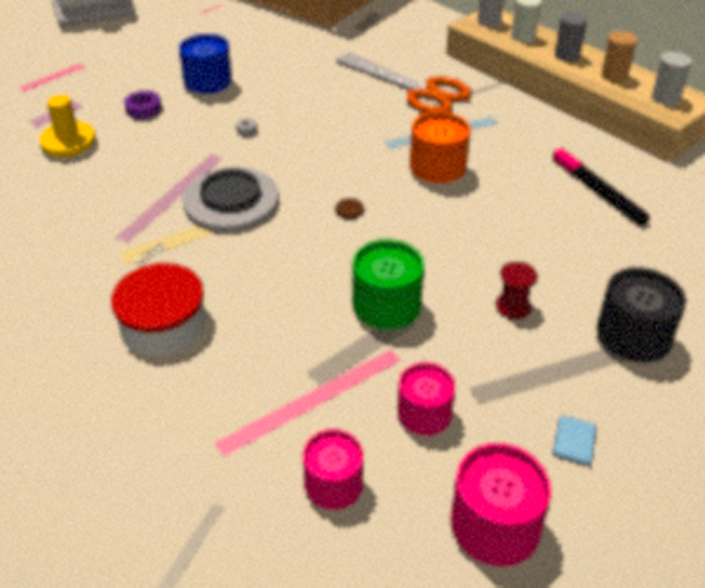

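View pics/w0.png

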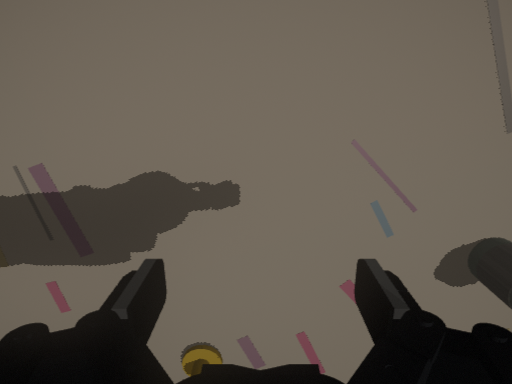

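Scene crop (offset 80,130, ×2.35): dock at (489,100), with blue, green, orange and grey in plain view. The largest pink is at (105,139); the two smaller ones at (185,80) and (202,142) are decoys. Side crop: the dock is at (230,190), and the big pink at (500,503) is clearly the largest. Next I'll fit the dock and check for neighbours.

```bash
python3 - <<'E'
from h import *
s=load('s0');d=load('d0')
S=lambda b:np.array(b)/2.35+[80,130,80,130]; D=lambda b:np.array(b)/2.35+[120,110,120,110]
disc=[(0,.045),(.01,.045)]
o=[(s,S([445,70,532,138])),(d,D([182,165,279,230]))]
print('disc',fit(o,disc,[.49,.08]),fit(o[:1],disc,[.49,.08])[0],fit(o[1:],disc,[.49,.08])[0])
rim=[(.013,.028),(.02,.028)]
o=[(s,S([461,74,516,120])),(d,D([200,169,261,211]))]
print('rim',fit(o,rim,[.49,.08]))
for n,b in(('tin',(366,30)),('pinkA',(185,92)),('pinkB',(202,152)),('spool',(262,245)),('ring',(667,72)),('sci',(597,318))):
    print(n,w(s,*(S([*b,0,0])[:2]),.01).round(3))
E
```

```text
disc (array([0.49201307, 0.08905662]), array([-0. , -0.3, -0. ,  1.4, -0.2, -0.5, -0.2,  0.6])) [0.4901764  0.08988144] [0.49251249 0.08899991]
rim (array([0.49146698, 0.08739861]), array([-0.5,  0.4, -0.6,  0.1, -0.3, -1. , -0.3, -0.7]))
tin [0.349 0.002 0.01 ]
pinkA [ 0.369 -0.205  0.01 ]
pinkB [ 0.454 -0.204  0.01 ]
spool [ 0.581 -0.175  0.01 ]
ring [0.52  0.282 0.01 ]
sci [0.755 0.082 0.01 ]
```

Call:
jog_arm(motion=[{"spin": -10,"fingers": -1},{"spin": -20,"fingers": -1},{"spin": -22.8,"fingers": -1},{"spin": -22.8,"fingers": -1}])

```text
validation failed for argument at $.mo...
```

Call:
jog_arm(motion=[{"x": 0,"y": 0,"z": 0,"spin": -10,"fingers": -1},{"x": 0,"y": 0,"z": 0,"spin": -20,"fingers": -1},{"x": 0,"y": 0,"z": 0,"spin": -22.8,"fingers": -1},{"x": 0,"y": 0,"z": 0,"spin": -22.8,"fingers": -1}])

```text
clock: 0.65
eef_pos: [0.1941, 0.4606, 0.231]
tool_rot: [0.001, 1.0, -0.0, -0.0]
ft_force: [0.0, -0.2, 0.3]
grip_width: 0.0851
grasp_force: 0.0
```

Call:
jog_arm(motion=[{"x": -55,"y": -25,"z": 0,"spin": 0,"fingers": -1},{"x": -110,"y": -50,"z": 10,"spin": 0,"fingers": -1},{"x": -165,"y": -74,"z": 25,"spin": 0,"fingers": -1},{"x": -220,"y": -98,"z": 40,"spin": 0,"fingers": -1},{"x": -275,"y": -123,"z": 60,"spin": 0,"fingers": -1},{"x": -330,"y": -147,"z": 80,"spin": 0,"fingers": -1},{"x": -385,"y": -171,"z": 90,"spin": 0,"fingers": -1},{"x": -404,"y": -180,"z": 90,"spin": 0,"fingers": -1}])

```text
clock: 1.65
eef_pos: [0.6002, 0.2776, 0.1387]
tool_rot: [0.003, 1.0, -0.001, -0.001]
ft_force: [-0.8, -0.1, 0.6]
grip_width: 0.0856
grasp_force: 0.0
```

```bash
python3 - <<'E'
from h import *
c=snap('wrist','w1');o=readout.get_obs();print(o['eef_pos'],o['joint_pos'].round(2),px(c,[.598,.281,.052]))
E
```

```text
[0.60176008 0.27695848 0.13926718] [ 0.43  0.61  0.34  1.29 -0.    0.44] [265.9771726  199.63520453]
```

View pics/w1.png

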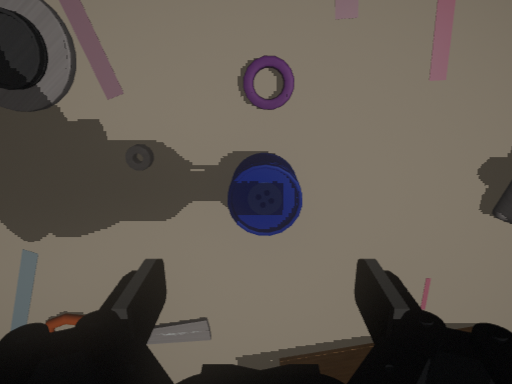

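The wrist view shows the blue rim centred at (265,200). The prediction was (266,199.6), so the map is good. Descending and gripping.

Call:
jog_arm(motion=[{"x": 0,"y": 0,"z": 50,"spin": 0,"fingers": -1},{"x": 0,"y": 0,"z": 90,"spin": 0,"fingers": -1},{"x": 0,"y": 0,"z": 118,"spin": 0,"fingers": -1},{"x": 0,"y": 0,"z": 130,"spin": 0,"fingers": -1},{"x": 0,"y": 0,"z": 130,"spin": 0,"fingers": -1}])

```text
clock: 2.33
eef_pos: [0.5973, 0.2805, 0.0108]
tool_rot: [0.0, 1.0, -0.0, -0.001]
ft_force: [0.4, -0.4, 0.4]
grip_width: 0.0856
grasp_force: 0.0
```

```bash
python3 - <<'E'
from h import *
for i in range(2):
    c=camera('wrist');o=readout.get_obs();print(o['eef_pos'],o['tool_rot'].round(4))
E
```

```text
[0.59830431 0.28085332 0.01204063] [4.e-04 1.e+00 2.e-04 4.e-04]
[0.59889384 0.28107686 0.01280037] [4.0e-04 1.0e+00 5.0e-04 1.1e-03]
```

Call:
jog_arm(motion=[{"x": 0,"y": 0,"z": 0,"spin": 0,"fingers": 1},{"x": 0,"y": 0,"z": 0,"spin": 0,"fingers": 1},{"x": 0,"y": 0,"z": 0,"spin": 0,"fingers": 1},{"x": 0,"y": 0,"z": 0,"spin": 0,"fingers": 1},{"x": 0,"y": 0,"z": 0,"spin": 0,"fingers": 1},{"x": 0,"y": 0,"z": 0,"spin": 0,"fingers": 1},{"x": 0,"y": 0,"z": 0,"spin": 0,"fingers": 1},{"x": 0,"y": 0,"z": 0,"spin": 0,"fingers": 1}])

```text
clock: 3.42
eef_pos: [0.5992, 0.281, 0.0131]
tool_rot: [0.0, 1.0, 0.001, 0.001]
ft_force: [0.6, 0.1, 5.9]
grip_width: 0.055
grasp_force: 63.7
```

Call:
jog_arm(motion=[{"x": 0,"y": 0,"z": -30,"spin": 0,"fingers": 1},{"x": 5,"y": -10,"z": -70,"spin": 0,"fingers": 1},{"x": 30,"y": -55,"z": -70,"spin": 0,"fingers": 1},{"x": 56,"y": -103,"z": -70,"spin": 0,"fingers": 1},{"x": 82,"y": -150,"z": -70,"spin": 0,"fingers": 1},{"x": 102,"y": -185,"z": -70,"spin": 0,"fingers": 1},{"x": 106,"y": -192.5,"z": -70,"spin": 0,"fingers": 1},{"x": 106,"y": -192.5,"z": -70,"spin": 0,"fingers": 1}])

```text
clock: 4.42
eef_pos: [0.492, 0.0879, 0.0814]
tool_rot: [0.001, 1.0, 0.0, 0.0]
ft_force: [0.1, 0.1, -1.3]
grip_width: 0.0545
grasp_force: 63.8
```

```bash
python3 - <<'E'
from h import *
c=snap('wrist','w2');s=snap('scene','s2');d=snap('side','d2');o=readout.get_obs();print(o['eef_pos'],o['ft_force'])
a=[s['pixels'][80:230,200:390],d['pixels'][100:250,130:320]]
i=np.hstack([cv2.resize(x[:,:,::-1],None,fx=2.1,fy=2.1,interpolation=2) for x in a]);cv2.imwrite('pics/x2.png',np.clip(i*1.5,0,255))
ob=[(k,box(blob(k['pixels'],105,130,tuple(int(v) for v in px(k,[.492,.088,.1]))))) for k in(s,d)]
f=lambda p:np.concatenate([cyl(k,p[0],p[1],p[2],POT)-b for k,b in ob])
q=least_squares(f,[.492,.088,.07],loss='soft_l1').x;print(q,f(q).round(1))
E
```

```text
[0.49280191 0.08897673 0.08139202] [-0.14707773 -0.37497351 -0.12442274]
[0.48641269 0.1010174  0.06380523] [-1.6 -1.9  4.2  9.7 -6.5 -0.7  2.8  1. ][ WARN:0@1.570] global loadsave.cpp:1063 imwrite_ Unsupported depth image for selected encoder is fallbacked to CV_8U.
```

View pics/x2.png

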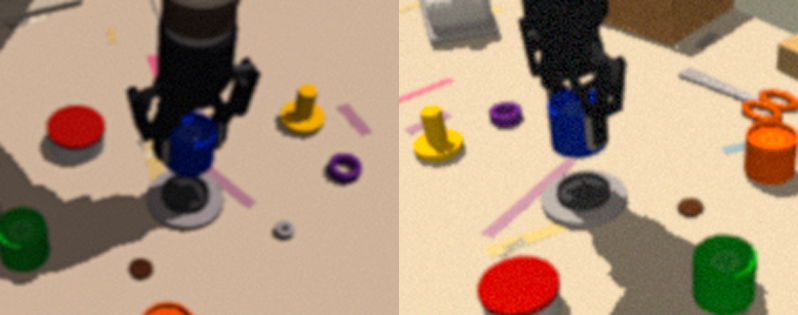

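The picture shows blue held upright over the dock. Lowering.

Call:
jog_arm(motion=[{"x": 0,"y": 0,"z": 25,"spin": 0,"fingers": 1},{"x": 0,"y": 0,"z": 42,"spin": 0,"fingers": 1},{"x": 0,"y": 0,"z": 48,"spin": 0,"fingers": 1},{"x": 0,"y": 0,"z": 52,"spin": 0,"fingers": 1},{"x": 0,"y": 0,"z": 54,"spin": 0,"fingers": 1},{"x": 0,"y": 0,"z": 54,"spin": 0,"fingers": 1}])

```text
clock: 5.32
eef_pos: [0.4922, 0.0881, 0.0276]
tool_rot: [0.0, 1.0, 0.0, 0.0]
ft_force: [-0.8, 0.3, -1.8]
grip_width: 0.0552
grasp_force: 63.8
```

Call:
jog_arm(motion=[{"x": 0,"y": 0,"z": 1,"spin": 0,"fingers": 1},{"x": 0,"y": 0,"z": 2,"spin": 0,"fingers": 1},{"x": 0,"y": 0,"z": 2,"spin": 0,"fingers": 1}])

```text
clock: 5.7
eef_pos: [0.4924, 0.0881, 0.027]
tool_rot: [0.0, 1.0, 0.0, 0.001]
ft_force: [-3.7, -0.1, 9.3]
grip_width: 0.0554
grasp_force: 64.9
```

Contact. Seated height matches (0.027). Next: release, retreat, and check.

Call:
jog_arm(motion=[{"x": 0,"y": 0,"z": 1,"spin": 0,"fingers": -1},{"x": 0,"y": 0,"z": 1,"spin": 0,"fingers": -1},{"x": 0,"y": 0,"z": 1,"spin": 0,"fingers": -1},{"x": 0,"y": 0,"z": 1,"spin": 0,"fingers": -1},{"x": 0,"y": 0,"z": -20,"spin": 0,"fingers": -1},{"x": 0,"y": 0,"z": -60,"spin": 0,"fingers": -1},{"x": 0,"y": 0,"z": -110,"spin": 0,"fingers": -1},{"x": 0,"y": 0,"z": -113,"spin": 0,"fingers": -1}])

```text
clock: 6.7
eef_pos: [0.4949, 0.0885, 0.1423]
tool_rot: [0.0, 1.0, 0.001, 0.004]
ft_force: [0.1, -0.6, -0.0]
grip_width: 0.0855
grasp_force: 0.0
```

```bash
cat >> h.py <<'E'
HUE={'blue':(105,130),'green':(45,80),'orange':(4,14),'pink':(160,175),'cap':(20,35)}
def top(n,g,f):
    """fit rim centre of the pot in the wrist view (top ellipse), and sanity px"""
    c=snap('wrist',f);print('eef',readout.get_obs()['eef_pos'].round(4),'pred px',px(c,g).round(1))
def both(n,g,f,prof=POT):
    s=snap('scene',f+'s');d=snap('side',f+'d')
    for k in(s,d):
        b=box(blob(k['pixels'],*HUE[n],tuple(int(v) for v in px(k,np.add(g,[0,0,.026])))));print(n,'obs',b,'pred',cyl(k,*g,prof).round(1))
E
python3 - <<'E'
from h import *
both('blue',(.4917,.0882,.014),'b1')
o=readout.get_obs();print(o['eef_pos'],o['joint_pos'].round(2))
c=snap('wrist','w3'); print(px(c,[.4917,.0882,.066]))
x=c['pixels'][:,:,::-1];s=load('b1s')['pixels'][100:220,230:350,::-1]; d=load('b1d')['pixels'][130:250,160:280,::-1]
cv2.imwrite('pics/x3.png',np.hstack([x,np.vstack([cv2.resize(q,(192,192),interpolation=2) for q in(s,d)])]))
E
```

```text
blue obs [278.5 149.5 300.5 169.5] pred [276.1 148.8 300.7 179.3]
blue obs [203.5 164.5 229.5 196.5] pred [202.4 163.4 230.5 196.3]
[0.49222183 0.08807115 0.1387958 ] [ 0.18  0.3  -0.16  1.1  -0.    0.18]
[261.36846466 207.95101197]
```

View pics/x3.png

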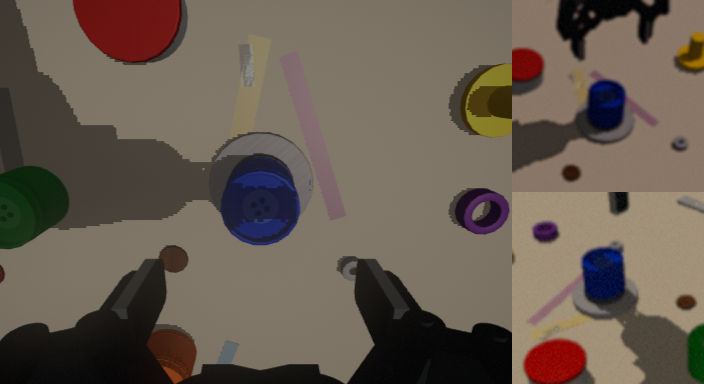

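Blue's rim is at (260.5,208) against a prediction of (261.4,208), so it is seated on the dock axis. Green next.

Call:
jog_arm(motion=[{"x": 0,"y": -50,"z": 0,"spin": 0,"fingers": -1},{"x": -4,"y": -105,"z": 0,"spin": 0,"fingers": -1},{"x": -8,"y": -160,"z": 0,"spin": 0,"fingers": -1},{"x": -8,"y": -192,"z": 0,"spin": 0,"fingers": -1},{"x": -8,"y": -197,"z": 20,"spin": 0,"fingers": -1},{"x": -8,"y": -197,"z": 60,"spin": 0,"fingers": -1},{"x": -8,"y": -197,"z": 105,"spin": 0,"fingers": -1},{"x": -8,"y": -197,"z": 127,"spin": 0,"fingers": -1}])

```text
clock: 7.85
eef_pos: [0.4958, -0.1083, 0.0068]
tool_rot: [0.001, 1.0, 0.001, -0.004]
ft_force: [0.9, -0.2, -0.2]
grip_width: 0.0854
grasp_force: 0.0
```

Call:
jog_arm(motion=[{"x": 0,"y": 0,"z": 0,"spin": 0,"fingers": -1},{"x": 0,"y": 0,"z": 0,"spin": 0,"fingers": 1},{"x": 0,"y": 0,"z": 0,"spin": 0,"fingers": 1},{"x": 0,"y": 0,"z": 0,"spin": 0,"fingers": 1},{"x": 0,"y": 0,"z": 0,"spin": 0,"fingers": 1},{"x": 0,"y": 0,"z": 0,"spin": 0,"fingers": 1},{"x": 0,"y": 0,"z": 0,"spin": 0,"fingers": 1}])

```text
clock: 8.72
eef_pos: [0.5009, -0.1092, 0.0126]
tool_rot: [0.0, 1.0, -0.0, 0.001]
ft_force: [0.5, 0.7, 5.2]
grip_width: 0.0548
grasp_force: 63.2
```

Call:
jog_arm(motion=[{"x": 0,"y": 0,"z": -45,"spin": 0,"fingers": 1},{"x": 0,"y": 0,"z": -95,"spin": 0,"fingers": 1},{"x": 3,"y": 50,"z": -95,"spin": 0,"fingers": 1},{"x": 6,"y": 105,"z": -95,"spin": 0,"fingers": 1},{"x": 8,"y": 155,"z": -95,"spin": 0,"fingers": 1},{"x": 8,"y": 190,"z": -92,"spin": 0,"fingers": 1},{"x": 8,"y": 197,"z": -90,"spin": 0,"fingers": 1},{"x": 8,"y": 197,"z": -90,"spin": 0,"fingers": 1}])

```text
clock: 9.72
eef_pos: [0.4913, 0.088, 0.1009]
tool_rot: [-0.0, 1.0, -0.0, -0.001]
ft_force: [-0.4, -0.7, -0.8]
grip_width: 0.0545
grasp_force: 63.8
```

Call:
jog_arm(motion=[{"x": 0,"y": 0,"z": 0,"spin": 0,"fingers": 1},{"x": 0,"y": 0,"z": 12,"spin": 0,"fingers": 1},{"x": 0,"y": 0,"z": 20,"spin": 0,"fingers": 1},{"x": 0,"y": 0,"z": 25,"spin": 0,"fingers": 1},{"x": 0,"y": 0,"z": 28,"spin": 0,"fingers": 1},{"x": 0,"y": 0,"z": 29,"spin": 0,"fingers": 1},{"x": 0,"y": 0,"z": 29.5,"spin": 0,"fingers": 1},{"x": 0,"y": 0,"z": 29.5,"spin": 0,"fingers": 1}])

```text
clock: 10.72
eef_pos: [0.4918, 0.0879, 0.0726]
tool_rot: [0.0, 1.0, -0.0, 0.0]
ft_force: [-2.0, -1.6, 4.9]
grip_width: 0.0551
grasp_force: 64.3
```

Call:
jog_arm(motion=[{"x": 0,"y": 0,"z": 0.5,"spin": 0,"fingers": -1},{"x": 0,"y": 0,"z": 0.5,"spin": 0,"fingers": -1},{"x": 0,"y": 0,"z": 0.5,"spin": 0,"fingers": -1},{"x": 0,"y": 0,"z": 0.5,"spin": 0,"fingers": -1},{"x": 0,"y": 0,"z": -20,"spin": 0,"fingers": -1},{"x": 0,"y": 0,"z": -60,"spin": 0,"fingers": -1},{"x": 0,"y": 0,"z": -90,"spin": 0,"fingers": -1},{"x": 0,"y": 0,"z": -90,"spin": 0,"fingers": -1}])

```text
clock: 11.72
eef_pos: [0.4939, 0.0884, 0.1644]
tool_rot: [0.0, 1.0, 0.001, 0.003]
ft_force: [0.2, -0.2, -0.9]
grip_width: 0.0855
grasp_force: 0.0
```

```bash
python3 - <<'E'
from h import *
both('green',(.4917,.0882,.060),'g1')
both('blue',(.4917,.0882,.014),'g1')
o=readout.get_obs();print(o['eef_pos'])
E
```

```text
green obs [282.5 145.5 301.5 154.5] pred [276.6 134.7 302.3 166.4]
green obs [201.5 145.5 229.5 178.5] pred [199.9 144.9 229.2 178.7]
blue obs [293.5 171.5 298.5 174.5] pred [276.1 148.8 300.7 179.3]
blue obs [204.5 176.5 229.5 196.5] pred [202.4 163.4 230.5 196.3]
[0.49082306 0.08784293 0.16043569]
```

Call:
jog_arm(motion=[{"x": -45,"y": -23,"z": 0,"spin": 0,"fingers": -1},{"x": -95,"y": -50,"z": 0,"spin": 0,"fingers": -1},{"x": -145,"y": -76,"z": 0,"spin": 0,"fingers": -1},{"x": -174,"y": -91,"z": 10,"spin": 0,"fingers": -1},{"x": -178,"y": -93,"z": 50,"spin": 0,"fingers": -1},{"x": -178,"y": -93,"z": 80,"spin": 0,"fingers": -1},{"x": -178,"y": -93,"z": 80,"spin": 0,"fingers": -1}])

```text
clock: 12.8
eef_pos: [0.6662, -0.0053, 0.0766]
tool_rot: [0.001, 1.0, 0.0, -0.005]
ft_force: [0.1, -1.2, -1.1]
grip_width: 0.0852
grasp_force: 0.0
```

```bash
python3 - <<'E'
from h import *
c=snap('wrist','w4');g=[.6703,-.005,.0]
b=box(blob(c['pixels'],*HUE['orange'],tuple(int(v) for v in px(c,[.6703,-.005,.05]))));print(readout.get_obs()['eef_pos'],b,cyl(c,*g,POT))
E
```

```text
[ 0.6679246  -0.00514316  0.07927786] [209.5 179.5 307.5 290.5] [211.85855244 177.28168568 312.16577765 289.78294562]
```

Call:
jog_arm(motion=[{"x": 0,"y": -1.5,"z": 40,"spin": 0,"fingers": -1},{"x": 0,"y": -1.5,"z": 65,"spin": 0,"fingers": -1},{"x": 0,"y": -1.5,"z": 70.5,"spin": 0,"fingers": -1},{"x": 0,"y": -1.5,"z": 70.5,"spin": 0,"fingers": -1}])

```text
clock: 13.35
eef_pos: [0.6707, -0.0065, 0.0127]
tool_rot: [0.0, 1.0, 0.0, 0.001]
ft_force: [0.4, -0.7, 0.1]
grip_width: 0.0853
grasp_force: 0.0
```

Call:
jog_arm(motion=[{"x": 0,"y": 0,"z": 0,"spin": 0,"fingers": 1},{"x": 0,"y": 0,"z": 0,"spin": 0,"fingers": 1},{"x": 0,"y": 0,"z": 0,"spin": 0,"fingers": 1},{"x": 0,"y": 0,"z": 0,"spin": 0,"fingers": 1},{"x": 0,"y": 0,"z": 0,"spin": 0,"fingers": 1},{"x": 0,"y": 0,"z": 0,"spin": 0,"fingers": 1},{"x": 0,"y": 0,"z": 0,"spin": 0,"fingers": 1}])

```text
clock: 14.22
eef_pos: [0.6713, -0.0066, 0.0134]
tool_rot: [0.0, 1.0, 0.0, 0.002]
ft_force: [0.2, 0.8, 6.6]
grip_width: 0.0548
grasp_force: 63.8
```

Call:
jog_arm(motion=[{"x": 0,"y": 0,"z": -50,"spin": 0,"fingers": 1},{"x": 0,"y": 0,"z": -105,"spin": 0,"fingers": 1},{"x": 10,"y": 5,"z": -138,"spin": 0,"fingers": 1},{"x": 58,"y": 30,"z": -138,"spin": 0,"fingers": 1},{"x": 108,"y": 57,"z": -138,"spin": 0,"fingers": 1},{"x": 155,"y": 82,"z": -138,"spin": 0,"fingers": 1},{"x": 175,"y": 93,"z": -137,"spin": 0,"fingers": 1},{"x": 178,"y": 94.5,"z": -136,"spin": 0,"fingers": 1}])

```text
clock: 15.22
eef_pos: [0.4902, 0.0886, 0.1475]
tool_rot: [-0.0, 1.0, -0.0, -0.0]
ft_force: [0.5, -0.6, -1.0]
grip_width: 0.055
grasp_force: 63.8
```

Call:
jog_arm(motion=[{"x": 0,"y": 0,"z": 0,"spin": 0,"fingers": 1},{"x": 0,"y": 0,"z": 12,"spin": 0,"fingers": 1},{"x": 0,"y": 0,"z": 20,"spin": 0,"fingers": 1},{"x": 0,"y": 0,"z": 25,"spin": 0,"fingers": 1},{"x": 0,"y": 0,"z": 28,"spin": 0,"fingers": 1},{"x": 0,"y": 0,"z": 29,"spin": 0,"fingers": 1},{"x": 0,"y": 0,"z": 29.5,"spin": 0,"fingers": 1},{"x": 0,"y": 0,"z": 29.5,"spin": 0,"fingers": 1}])

```text
clock: 16.23
eef_pos: [0.4921, 0.0878, 0.1194]
tool_rot: [0.001, 1.0, -0.0, 0.001]
ft_force: [-2.8, -1.2, 8.6]
grip_width: 0.0551
grasp_force: 64.7
```

Contact at the expected seat height. Releasing.

Call:
jog_arm(motion=[{"x": 0,"y": 0,"z": 0,"spin": 0,"fingers": -1},{"x": 0,"y": 0,"z": 0,"spin": 0,"fingers": -1},{"x": 0,"y": 0,"z": 0,"spin": 0,"fingers": -1},{"x": 0,"y": 0,"z": 0,"spin": 0,"fingers": -1},{"x": 0,"y": 0,"z": -20,"spin": 0,"fingers": -1},{"x": 0,"y": 0,"z": -60,"spin": 0,"fingers": -1},{"x": 0,"y": 0,"z": -80,"spin": 0,"fingers": -1},{"x": 0,"y": 0,"z": -80,"spin": 0,"fingers": -1}])

```text
clock: 17.23
eef_pos: [0.4931, 0.0882, 0.1994]
tool_rot: [0.0, 1.0, 0.0, 0.002]
ft_force: [-0.2, 0.2, -0.7]
grip_width: 0.0851
grasp_force: 0.0
```

```bash
python3 - <<'E'
from h import *
both('orange',(.4917,.0882,.106),'o1');both('green',(.4917,.0882,.060),'o1')
c=snap('wrist','w5');print(box(blob(c['pixels'],*HUE['orange'],(262,210))),cyl(c,.4917,.0882,.106,POT),readout.get_obs()['eef_pos'])
E
```

```text
orange obs [277.5 119.5 303.5 152.5] pred [277.2 119.4 303.9 152.5]
orange obs [197.5 125.5 227.5 159.5] pred [197.3 124.8 227.8 159.8]
green obs [296.5 151.5 300.5 154.5] pred [276.6 134.7 302.3 166.4]
green obs [202.5 156.5 228.5 178.5] pred [199.9 144.9 229.2 178.7]
[214.5 169.5 306.5 272.5] [214.99562521 166.97262565 309.13850016 271.78380844] [0.490926   0.0878497  0.19636543]
```

Call:
jog_arm(motion=[{"x": 8,"y": -45,"z": 0,"spin": 0,"fingers": -1},{"x": 20,"y": -105,"z": 0,"spin": 0,"fingers": -1},{"x": 32,"y": -165,"z": 0,"spin": 0,"fingers": -1},{"x": 44,"y": -225,"z": 15,"spin": 0,"fingers": -1},{"x": 56,"y": -285,"z": 45,"spin": 0,"fingers": -1},{"x": 68,"y": -343,"z": 75,"spin": 0,"fingers": -1},{"x": 74,"y": -375,"z": 90,"spin": 0,"fingers": -1},{"x": 74,"y": -379.5,"z": 90,"spin": 0,"fingers": -1}])

```text
clock: 18.48
eef_pos: [0.415, -0.2927, 0.105]
tool_rot: [0.003, 1.0, 0.001, -0.002]
ft_force: [0.1, 0.8, -0.3]
grip_width: 0.0857
grasp_force: 0.0
```

```bash
python3 - <<'E'
from h import *
camera('wrist');camera('wrist');c=snap('wrist','w6');g=[.4177,-.2913,.0]
b=box(blob(c['pixels'],*HUE['pink'],tuple(int(v) for v in px(c,[.4177,-.2913,.05]))));print(readout.get_obs()['eef_pos'],b,cyl(c,*g,POT))
E
```

```text
[ 0.41749419 -0.29088922  0.10760707] [217.5 165.5 302.5 259.5] [217.84650482 161.86235706 304.96617544 258.59747425]
```

View pics/w6.png

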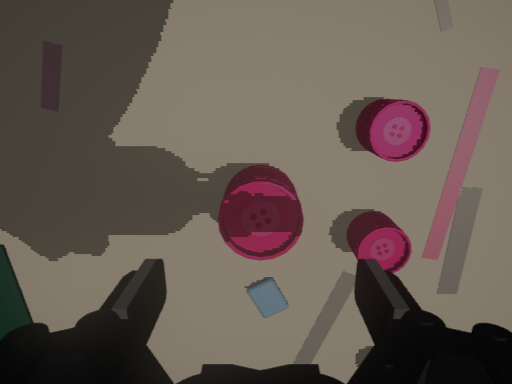

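The large pink pot is centred at (260,212). The small ones at (395,130) and (380,245) are decoys and clear of the fingers. Descending.

Call:
jog_arm(motion=[{"x": 0,"y": 0,"z": 40,"spin": 0,"fingers": -1},{"x": 0,"y": 0,"z": 75,"spin": 0,"fingers": -1},{"x": 0,"y": 0,"z": 93,"spin": 0,"fingers": -1},{"x": 0,"y": 0,"z": 96.5,"spin": 0,"fingers": -1},{"x": 0,"y": 0,"z": 96.5,"spin": 0,"fingers": -1}])

```text
clock: 19.25
eef_pos: [0.4184, -0.2909, 0.0122]
tool_rot: [-0.0, 1.0, -0.0, 0.001]
ft_force: [-0.3, 0.3, 0.6]
grip_width: 0.0855
grasp_force: 0.0
```

Call:
jog_arm(motion=[{"x": 0,"y": 0,"z": 0,"spin": 0,"fingers": 1},{"x": 0,"y": 0,"z": 0,"spin": 0,"fingers": 1},{"x": 0,"y": 0,"z": 0,"spin": 0,"fingers": 1},{"x": 0,"y": 0,"z": 0,"spin": 0,"fingers": 1},{"x": 0,"y": 0,"z": 0,"spin": 0,"fingers": 1},{"x": 0,"y": 0,"z": 0,"spin": 0,"fingers": 1},{"x": 0,"y": 0,"z": 0,"spin": 0,"fingers": 1}])

```text
clock: 20.12
eef_pos: [0.4184, -0.2917, 0.0127]
tool_rot: [0.0, 1.0, -0.0, 0.001]
ft_force: [-0.4, 1.6, 5.5]
grip_width: 0.0547
grasp_force: 62.5
```

Call:
jog_arm(motion=[{"x": 0,"y": 0,"z": -45,"spin": 0,"fingers": 1},{"x": 0,"y": 0,"z": -100,"spin": 0,"fingers": 1},{"x": 0,"y": 0,"z": -155,"spin": 0,"fingers": 1},{"x": -5,"y": 25,"z": -185,"spin": 0,"fingers": 1},{"x": -15,"y": 75,"z": -187,"spin": 0,"fingers": 1},{"x": -25,"y": 130,"z": -187,"spin": 0,"fingers": 1},{"x": -36,"y": 185,"z": -187,"spin": 0,"fingers": 1},{"x": -46,"y": 235,"z": -187,"spin": 0,"fingers": 1}])

```text
clock: 21.12
eef_pos: [0.4638, -0.0548, 0.1988]
tool_rot: [0.0, 1.0, -0.0, 0.001]
ft_force: [0.8, -0.4, -0.8]
grip_width: 0.0551
grasp_force: 63.7
```

Call:
jog_arm(motion=[{"x": -9,"y": 45,"z": 0,"spin": 0,"fingers": 1},{"x": -17,"y": 90,"z": 0,"spin": 0,"fingers": 1},{"x": -24,"y": 125,"z": 0,"spin": 0,"fingers": 1},{"x": -27.5,"y": 141,"z": 0,"spin": 0,"fingers": 1},{"x": -28,"y": 144.5,"z": 5,"spin": 0,"fingers": 1},{"x": -28,"y": 144.5,"z": 5,"spin": 0,"fingers": 1}])

```text
clock: 21.88
eef_pos: [0.4912, 0.0871, 0.1927]
tool_rot: [0.001, 1.0, -0.0, -0.001]
ft_force: [-0.7, -0.2, -1.4]
grip_width: 0.055
grasp_force: 63.7
```

Call:
jog_arm(motion=[{"x": 0,"y": 0,"z": 0,"spin": 0,"fingers": 1},{"x": 0,"y": 0,"z": 12,"spin": 0,"fingers": 1},{"x": 0,"y": 0,"z": 20,"spin": 0,"fingers": 1},{"x": 0,"y": 0,"z": 25,"spin": 0,"fingers": 1},{"x": 0,"y": 0,"z": 28,"spin": 0,"fingers": 1},{"x": 0,"y": 0,"z": 29,"spin": 0,"fingers": 1},{"x": 0,"y": 0,"z": 29.5,"spin": 0,"fingers": 1},{"x": 0,"y": 0,"z": 29.5,"spin": 0,"fingers": 1}])

```text
clock: 22.88
eef_pos: [0.4921, 0.0879, 0.1647]
tool_rot: [0.0, 1.0, -0.0, 0.001]
ft_force: [-2.5, -1.4, 5.3]
grip_width: 0.0549
grasp_force: 64.1
```

Call:
jog_arm(motion=[{"x": 0,"y": 0,"z": 0,"spin": 0,"fingers": -1},{"x": 0,"y": 0,"z": 0,"spin": 0,"fingers": -1},{"x": 0,"y": 0,"z": 0,"spin": 0,"fingers": -1},{"x": 0,"y": 0,"z": 0,"spin": 0,"fingers": -1},{"x": 0,"y": 0,"z": -20,"spin": 0,"fingers": -1},{"x": 0,"y": 0,"z": -55,"spin": 0,"fingers": -1},{"x": 0,"y": 0,"z": -75,"spin": 0,"fingers": -1},{"x": 0,"y": 0,"z": -75,"spin": 0,"fingers": -1}])

```text
clock: 23.88
eef_pos: [0.493, 0.0882, 0.2404]
tool_rot: [0.0, 1.0, 0.0, 0.002]
ft_force: [-0.7, -0.5, -0.0]
grip_width: 0.0855
grasp_force: 0.0
```

```bash
python3 - <<'E'
from h import *
both('pink',(.4917,.0882,.152),'p1')
print(readout.get_obs()['eef_pos'])
E
```

```text
pink obs [279.5 104.5 305.5 137.5] pred [277.8 102.9 305.7 137.4]
pink obs [195.5 103.5 225.5 138.5] pred [194.4 103.2 226.2 139.4]
[0.49153013 0.0879882  0.23806933]
```

Call:
jog_arm(motion=[{"x": 15,"y": 40,"z": 0,"spin": 0,"fingers": -1},{"x": 34,"y": 90,"z": 0,"spin": 0,"fingers": -1},{"x": 52,"y": 140,"z": 15,"spin": 0,"fingers": -1},{"x": 66,"y": 178,"z": 55,"spin": 0,"fingers": -1},{"x": 70,"y": 187.5,"z": 95,"spin": 0,"fingers": -1},{"x": 70,"y": 187.5,"z": 135,"spin": 0,"fingers": -1},{"x": 70,"y": 187.5,"z": 138,"spin": 0,"fingers": -1},{"x": 70,"y": 187.5,"z": 138,"spin": 0,"fingers": -1}])

```text
clock: 24.98
eef_pos: [0.422, 0.2754, 0.1009]
tool_rot: [0.001, 1.0, -0.0, -0.0]
ft_force: [0.6, -0.8, -0.4]
grip_width: 0.0853
grasp_force: 0.0
```

```bash
python3 - <<'E'
from h import *
camera('wrist');camera('wrist');c=snap('wrist','w7')
b=box(blob(c['pixels'],*HUE['cap'],tuple(int(v) for v in px(c,[.4223,.2757,.05]))));print(readout.get_obs()['eef_pos'],b,cyl(c,.4223,.2757,0,CAP),px(c,[.4223,.2757,.056]))
E
```

```text
[0.42333237 0.27609063 0.10253774] [222.5 161.5 297.5 238.5] [222.52159796 160.40472855 298.49408848 239.82119575] [260.72810539 222.13080714]
```

View pics/w7.png

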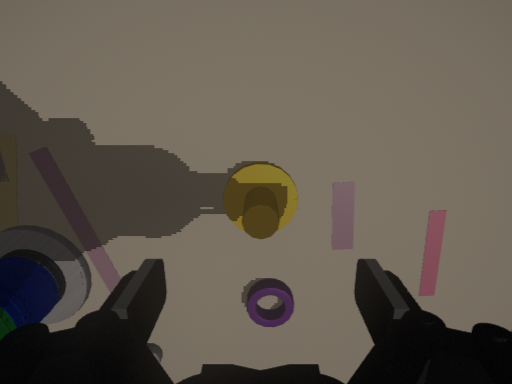

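The cap handle top is at (260,221), against a prediction of (260.7,222). Descending and gripping the handle.

Call:
jog_arm(motion=[{"x": 0,"y": 0,"z": 40,"spin": 0,"fingers": -1},{"x": 0,"y": 0,"z": 70,"spin": 0,"fingers": -1},{"x": 0,"y": 0,"z": 79,"spin": 0,"fingers": -1},{"x": 0,"y": 0,"z": 79,"spin": 0,"fingers": -1}])

```text
clock: 25.62
eef_pos: [0.4225, 0.2758, 0.0225]
tool_rot: [0.001, 1.0, 0.0, 0.0]
ft_force: [0.3, -0.0, -0.1]
grip_width: 0.085
grasp_force: 0.0
```

Call:
jog_arm(motion=[{"x": 0,"y": 0,"z": 0,"spin": 0,"fingers": 1},{"x": 0,"y": 0,"z": 0,"spin": 0,"fingers": 1},{"x": 0,"y": 0,"z": 0,"spin": 0,"fingers": 1},{"x": 0,"y": 0,"z": 0,"spin": 0,"fingers": 1},{"x": 0,"y": 0,"z": 0,"spin": 0,"fingers": 1},{"x": 0,"y": 0,"z": 0,"spin": 0,"fingers": 1},{"x": 0,"y": 0,"z": 0,"spin": 0,"fingers": 1},{"x": 0,"y": 0,"z": 0,"spin": 0,"fingers": 1}])

```text
clock: 26.62
eef_pos: [0.4224, 0.2759, 0.0225]
tool_rot: [0.0, 1.0, 0.0, 0.0]
ft_force: [-1.4, 0.6, 5.5]
grip_width: 0.0224
grasp_force: 58.6
```

Call:
jog_arm(motion=[{"x": 0,"y": 0,"z": -45,"spin": 0,"fingers": 1},{"x": 0,"y": 0,"z": -100,"spin": 0,"fingers": 1},{"x": 0,"y": 0,"z": -160,"spin": 0,"fingers": 1},{"x": 0,"y": 0,"z": -215,"spin": 0,"fingers": 1},{"x": -3,"y": -8,"z": -233,"spin": 0,"fingers": 1},{"x": -15,"y": -40,"z": -233,"spin": 0,"fingers": 1},{"x": -30,"y": -80,"z": -233,"spin": 0,"fingers": 1},{"x": -42,"y": -112,"z": -233,"spin": 0,"fingers": 1}])

```text
clock: 27.62
eef_pos: [0.4639, 0.1622, 0.2542]
tool_rot: [0.0, 1.0, -0.0, -0.001]
ft_force: [-0.7, 0.2, 0.0]
grip_width: 0.0226
grasp_force: 59.1
```

Call:
jog_arm(motion=[{"x": -12,"y": -32,"z": 0,"spin": 0,"fingers": 1},{"x": -22,"y": -60,"z": 0,"spin": 0,"fingers": 1},{"x": -27,"y": -73,"z": 0,"spin": 0,"fingers": 1},{"x": -28,"y": -75.5,"z": 5,"spin": 0,"fingers": 1},{"x": -28,"y": -75.5,"z": 5,"spin": 0,"fingers": 1}])

```text
clock: 28.25
eef_pos: [0.4912, 0.0885, 0.2489]
tool_rot: [0.0, 1.0, 0.0, -0.001]
ft_force: [-0.3, 0.1, -1.0]
grip_width: 0.0225
grasp_force: 59.1
```

Call:
jog_arm(motion=[{"x": 0,"y": 0,"z": 0,"spin": 0,"fingers": 1},{"x": 0,"y": 0,"z": 12,"spin": 0,"fingers": 1},{"x": 0,"y": 0,"z": 20,"spin": 0,"fingers": 1},{"x": 0,"y": 0,"z": 25,"spin": 0,"fingers": 1},{"x": 0,"y": 0,"z": 28,"spin": 0,"fingers": 1},{"x": 0,"y": 0,"z": 29,"spin": 0,"fingers": 1},{"x": 0,"y": 0,"z": 29.5,"spin": 0,"fingers": 1},{"x": 0,"y": 0,"z": 29.5,"spin": 0,"fingers": 1}])

```text
clock: 29.25
eef_pos: [0.492, 0.088, 0.2206]
tool_rot: [0.0, 1.0, 0.0, 0.0]
ft_force: [-0.3, -0.0, -0.8]
grip_width: 0.0222
grasp_force: 59.1
```

Call:
jog_arm(motion=[{"x": 0,"y": 0,"z": 0.7,"spin": 0,"fingers": 1},{"x": 0,"y": 0,"z": 1.3,"spin": 0,"fingers": 1},{"x": 0,"y": 0,"z": 1.3,"spin": 0,"fingers": 1},{"x": 0,"y": 0,"z": 1.3,"spin": 0,"fingers": 1}])

```text
clock: 29.75
eef_pos: [0.4924, 0.0879, 0.2203]
tool_rot: [0.0, 1.0, -0.0, 0.001]
ft_force: [-1.6, -0.1, 5.7]
grip_width: 0.0228
grasp_force: 59.9
```

Contact at seat height. Releasing slowly and retreating.

Call:
jog_arm(motion=[{"x": 0,"y": 0,"z": 0,"spin": 0,"fingers": -1},{"x": 0,"y": 0,"z": 0,"spin": 0,"fingers": -1},{"x": 0,"y": 0,"z": 0,"spin": 0,"fingers": -1},{"x": 0,"y": 0,"z": 0,"spin": 0,"fingers": -1},{"x": 0,"y": 0,"z": 0,"spin": 0,"fingers": -1},{"x": 0,"y": 0,"z": -20,"spin": 0,"fingers": -1},{"x": 0,"y": 0,"z": -55,"spin": 0,"fingers": -1},{"x": 0,"y": 0,"z": -80,"spin": 0,"fingers": -1}])

```text
clock: 30.75
eef_pos: [0.4921, 0.088, 0.3004]
tool_rot: [0.0, 1.0, 0.0, 0.001]
ft_force: [1.0, 0.3, -0.3]
grip_width: 0.0855
grasp_force: 0.0
```

Call:
jog_arm(motion=[{"x": 0,"y": 0,"z": 0,"spin": 0,"fingers": -1},{"x": 0,"y": 0,"z": 0,"spin": 0,"fingers": -1},{"x": 0,"y": 0,"z": 0,"spin": 0,"fingers": -1},{"x": 0,"y": 0,"z": 0,"spin": 0,"fingers": -1}])

```text
clock: 31.25
eef_pos: [0.4914, 0.088, 0.298]
tool_rot: [0.0, 1.0, -0.0, -0.001]
ft_force: [-0.3, -0.0, -0.1]
grip_width: 0.0849
grasp_force: 0.0
```

```bash
python3 - <<'E'
from h import *
both('cap',(.4917,.0882,.198),'c1',CAP);both('pink',(.4917,.0882,.152),'c1')
s=load('c1s')['pixels'];d=load('c1d')['pixels']
i=np.hstack([cv2.resize(x[:,:,::-1],(400,400),interpolation=2) for x in(s[50:200,215:365],d[60:210,140:290])])
cv2.imwrite('pics/x9.png',i);print(readout.get_obs()['eef_pos'],readout.get_obs()['ft_force'])
E
```

```text
cap obs [280.5  89.5 304.5 119.5] pred [278.5  88.3 306.1 121. ]
cap obs [194.5  81.5 224.5 115.5] pred [193.9  80.8 224.6 117.3]
pink obs [279.5 118.5 303.5 137.5] pred [277.8 102.9 305.7 137.4]
pink obs [196.5 113.5 225.5 138.5] pred [194.4 103.2 226.2 139.4]
[0.4917518  0.08798689 0.29874864] [0.0293626  0.79858027 0.26025883]
```

View pics/x9.png

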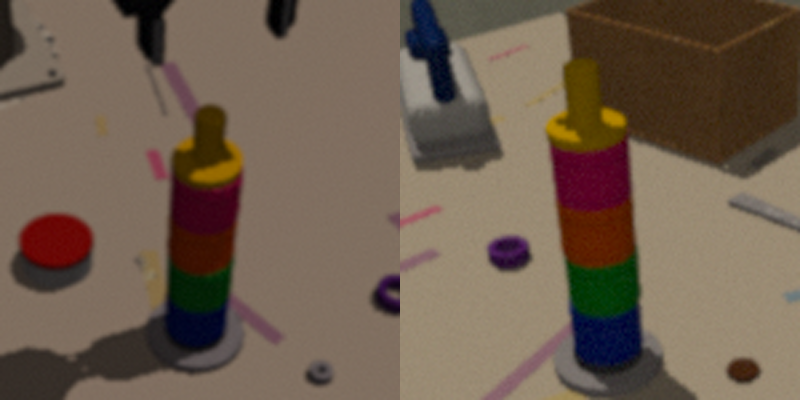

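The full tower stands straight in the dock (scene crop column ~205, side crop column ~595), with the gripper clear above it.

```bash
python3 -c "
from workcell import bot
print(bot.job_done())"
```

```text
the job is handed in; nothing more can be done
None
```

The tower stands in the dock as blue, green, orange, pink and yellow cap, all seated and released after 31 s; I never moved near the grey pot, and the job is handed in (no verdict was returned).

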